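Clear the sloped inspection stand and load a mask plate

TASK

A pair of tweezers has been left lying across the nest of the sloped inspection stand: put it down flat in the shallow steel tray. Then take the glass mask plate out of its black carrier by its side edges only, without anything touching the patterned field on top, and lower it pattern up all the way into the stand's nest before letting go, on the two white lands, between the side pins and with its lower edge against the two lower stop pins. Last, swing the keeper round to point straight downhill over the plate's upper rim, and leave everything else where it is.

Things in the scene. Friction and masses are not known exactly. Their poses are not given: they have to be found in the camera images.
- stand: Aluminium inspection stand, fixed, about 0.12 m wide, deep and tall; its deck slopes up at 0.47 rad (27 degrees) towards the robot's left, its low side facing the work stage. Origin: on the table under the nest's centre; x level to the high side, z up. Deck surface in the nest's frame: z = -8 mm, x -56 to +80, y -52 to +52 mm.
- nest: The plate's place; frame tilted: x uphill, y level, z square to the slope. Origin, 62 mm above the table: where the plate's underside centre belongs. White lands at y = +-18 mm (7 wide, 68 long), tops at z = 0. Two lower stop pins, 8 mm thick, uphill sides at x = -38.5, y = +-20, up to z = 11. Two side pins, 6 mm thick, at x = -22, y = +-33 (60 mm clear), coned tips up to z = 11 mm.
- keeper (a joint): Swing keeper, a steel bar 12 mm wide and 4 mm thick on a pivot uphill of the nest, turning about the nest's z axis. 0 rad: closed, pointing straight downhill (-x of the nest) and reaching 6 mm over the plate's upper rim, 3 mm above the glass. Grows as it swings open: at pi/2 it points to the nest's +y. Stiff enough to stay where it is left; pushing its knob takes about 2 N.
- keeper_pivot (a point): Point on the keeper's pivot axis at the bar's underside: at x = +62, y = 0, z = +7.8 mm in the nest's frame.
- keeper_knob (a point): Middle of the grip of the keeper's upright black knob, 12 mm thick, 22 mm from the pivot, moving with the keeper. The knob's axis is square to the slope; its grip reaches 9 mm below and 7 mm above this point, the bar's top lies 14 mm below it.
- plate: Loose glass mask plate, 76 mm (its x) by 55 mm (its y) by 5 mm thick, 50 g. Origin: centre of its underside, z towards the patterned side. It lies flat in the carrier, underside 12 mm above the table. Grip it across its 55 mm width by the two long side edges.
- plate_face: The patterned field of the plate, 50 x 40 mm in the middle of its top, fixed to it, dark with small square cells; nothing may touch it. Origin: its centre, 4.7 mm above the plate's underside.
- carrier: Low open black carrier, fixed, 100 x 74 mm. Origin on the table under its centre, x along its length. Two rails 8 mm wide at y = -16 and +16 mm hold the plate at 12 mm, small stops at both ends 15 mm high; beside the rails its base is only 4 mm high, so the plate's long edges are free.
- tweezers: Loose steel tweezers lying flat across the nest against the uphill sides of the side pins: 121 mm long (its x), 12 mm wide at the middle (its y), 9 mm high (its z); origin at the middle of its underside. 18 g.
- tray: Shallow steel instrument tray, fixed, 150 mm (its x) by 96 mm (its y), 14 mm high, wall 3 mm, floor 3 mm thick. Origin: centre of its underside, on the table.
- loupe: Black eye loupe standing on the table, 38 mm wide, 35 mm high; leave alone. Origin: middle of its underside.
- vial: Small vial with screw cap, 25 mm wide, 47 mm high; leave alone. Origin: middle of its underside.
- weight: Brass check weight, 18 mm wide, 31 mm high; leave alone. Origin: middle of its underside.
- chip_box: White lidded chip box, 59 x 54 x 16 mm, on the table at the right; leave alone. Origin: middle of its underside.
- dish: Small clear dish with a little circuit board, 62 mm wide, 13 mm high; leave alone. Origin: middle of its underside.
- spare_tweezers: Spare black tweezers, 121 x 12 x 9 mm, lying on the work stage; leave alone. Origin: middle of its underside.
Not all that is in view belongs to the job. There is more than one size of the plate; the one meant has the size given above.

How it is judged:
By the outcome, as a careful person would: the job done as asked, in the order asked, and still so for the second after the job is handed in, with the robot touching nothing.
It also fails if it takes over 70 s, if anything falls off the work surface, if the arm or the gripper's body presses on something with over 40 N, if the wrist force passes 120 N, or if a joint passes its speed limit or range.

ROBOT

A 6-joint arm with a two-finger parallel gripper is mounted at the origin on a cart in front of the work surface, level with it; the furniture and walls round the work are solid. World frame = base frame: x ahead of the robot, y to its left, z up, the work surface at z = 0. Lengths are in m, angles in rad, forces in N, time in s.
With the tool pointing down it reaches from about 0.35 to 0.775 m from the base axis. Payload 5.5 kg.
Tool frame: the origin (TCP) lies between the finger pads; the fingertips stand 8 mm ahead of it and the grasp point (between the pads) lies 11 mm behind it; z points along the fingers, y is the line along which they close (so a half turn about z gives the same grasp; the last joint's range is limited). The gripper opens to 85 mm and grips with 20 to 120 N. Pads are 22 mm wide; open, the fingers measure 114 mm over their backs; the gripper's body (76 mm by 85 mm) begins 54 mm behind the grasp point. The pads swing forward as they close: fully open they stand 13 mm farther back than shut.
Start: joints at [1.116, 0.313, 0.046, 1.304, 0, 1.431], TCP at [0.178, 0.547, 0.239] pointing down, gripper open.
Joint ranges: [-2.76, 2.76], [-0.86, 1.69], [-1.03, 1.26], [-2.2, 2.34], [-1.47, 1.5], [-3.14, 3.14]. Speed limits (rad/s): [2.57, 2.57, 3.14, 3.14, 3.14, 3.14].

INTERFACE

Orientations are given as a unit quaternion [w, x, y, z].
In Python, from workcell import env gives the robot as it stands.
- The arm moves only by the tool move_arm, never from a script. Its argument "moves" is one flat list of numbers, 5 for each row, row after row: the shift along the world's x, y, z in m, then the turn about the world's z in rad, then the finger opening in m, from 0 to 0.0854. A call has 1 to 12 rows; each row is the pose to reach, as a shift and turn from the pose commanded when the call began; what a row does not reach only later rows make up. A row lasts 1/12 s, in which the tool goes at most 41.7 mm and 7.16 degrees, less where a joint would pass 70% of its speed; a pose out of reach is approached as far as the arm can. A call with a gripper value outside its range is refused whole. The fingers move at their own pace and stop on an object; "newtons" is the grip in N (left out, the last holds). Time passes only in rows, so rows that repeat a pose let the fingers close. It gives the time, the measured TCP pose, the force, the opening and the grip force at its end, in the units of the state.
- env.get_state(): the state, without advancing time (a new reading comes with each control period).
- env.read_camera(name): name is "scene" or "top" or "wrist"; returns a dict with "pixels" (384x512x3 uint8, red, green, blue), "camera_matrix" (3x3 intrinsics, pixels), "rvec" (rotation vector, rad) and "tvec" (3), from world to camera coordinates, as OpenCV has them. Camera axes: x right, y down, z forward; pixel columns grow to the right and rows downward; lengths in m; the calibration is good to about 2 mm. A picture is of the moment at which its call begins. There is no depth.
- env.hand_in(): hands the job in; it is judged then, once.
The state is a dict: "clock": time; "joint_pos": joint angles; "qvel": joint speeds; "tau": joint torques, N m; "tcp_pos": TCP position; "orientation": TCP orientation; "wrist_force": force on the tool from outside, world axes, zero at the start; "ft_torque": the same for the moment, N m; "finger_gap": finger opening in m; "grip_force": force on a finger pad.
Only numpy, scipy, OpenCV 4.12 (cv2) and the standard library are available. Lean on these libraries where they do the work, as an engineer would, in place of code of your own. Each camera call takes 0.05 s, during which the arm holds its last target. There are 200 camera calls.

## Working session

There is one attempt and no reset: what is moved stays moved. The work goes in short steps, Python scripts to look and compute and a tool call to move; the robot and the scene stay as the last step left them, time stands still between calls to the robot, and variables do not carry over. Pictures are saved under pics/ and viewed, at most 10 in all, crops included, and the job is handed in when it is done.

Besides the shell and the picture viewer there is one more tool, called after "Call:" as name(argument=value, ...) on one line, values as JSON. move_arm: Moves the arm, as the interface text tells. Its arguments: {"type":"object","properties":{"moves":{"type":"array"},"newtons":{"type":"number"}},"required":["moves"]}

```bash
mkdir -p pics; ls; cat > h.py <<'E'
import numpy as np, cv2
from workcell import env
def cam(n):
    c=env.read_camera(n); c['R']=cv2.Rodrigues(np.array(c['rvec'],float))[0]; c['t']=np.array(c['tvec'],float).reshape(3); c['K']=np.array(c['camera_matrix'],float); return c
def ray(c,uv):
    d=c['R'].T@np.linalg.solve(c['K'],[uv[0],uv[1],1.]); return -c['R'].T@c['t'],d
def onz(c,uv,z):
    o,d=ray(c,uv); return o+d*(z-o[2])/d[2]
def proj(c,P):
    P=np.atleast_2d(P); q=(c['K']@(c['R']@P.T+c['t'][:,None])).T; return q[:,:2]/q[:,2:]
def tri(c1,u1,c2,u2):
    A=[];b=[]
    for c,u in((c1,u1),(c2,u2)):
        o,d=ray(c,u); d/=np.linalg.norm(d); M=np.eye(3)-np.outer(d,d); A.append(M); b.append(M@o)
    return np.linalg.lstsq(np.vstack(A),np.hstack(b),rcond=None)[0]
def save(c,n,crop=None,s=1):
    im=cv2.cvtColor(np.array(c['pixels']),cv2.COLOR_RGB2BGR)
    if crop: x0,y0,x1,y1=crop; im=im[y0:y1,x0:x1]
    cv2.imwrite('pics/'+n+'.png',cv2.resize(im,None,fx=s,fy=s,interpolation=cv2.INTER_CUBIC))
E
python3 - <<'E'
from h import *
ims=[]
for n in('top','scene'):
    c=cam(n); save(c,n,s=1.5); print(n,-c['R'].T@c['t'],c['K'][0,0],c['R'][2])
    import pickle; pickle.dump(c,open(n+'.pkl','wb'))
print(env.get_state())
E
```

```text
pics
top [0.45180714 0.10426456 1.65894844] 394.69554401268425 [ 0.05446121 -0.01353767 -0.99842411]
scene [-0.66229221 -0.96135947  0.90421262] 466.9451374822411 [ 0.66584044  0.58702896 -0.46049269]
{'clock': 0.1, 'joint_pos': array([1.11640139e+00, 3.13933671e-01, 4.50957667e-02, 1.30359572e+00,
       5.61729102e-05, 1.43118867e+00]), 'qvel': array([-0.00069204, -0.0021275 ,  0.00314434, -0.00076032,  0.00029442,
        0.00023325]), 'tau': array([ 1.60561969e-03, -4.81724238e+01,  2.99245870e+01,  1.26964817e-02,
       -2.21810656e-04,  1.30214719e-06]), 'tcp_pos': array([0.17783233, 0.54635062, 0.23849457]), 'orientation': array([-2.66438189e-04,  1.56744569e-01,  9.87638835e-01, -7.74588961e-04]), 'wrist_force': array([-0.33748155, -0.3531906 , -0.1850557 ]), 'ft_torque': array([-0.04819557,  0.0182656 ,  0.02795795]), 'grip_force': 0.0, 'finger_gap': 0.08534346393951361}
```

View pics/top.png

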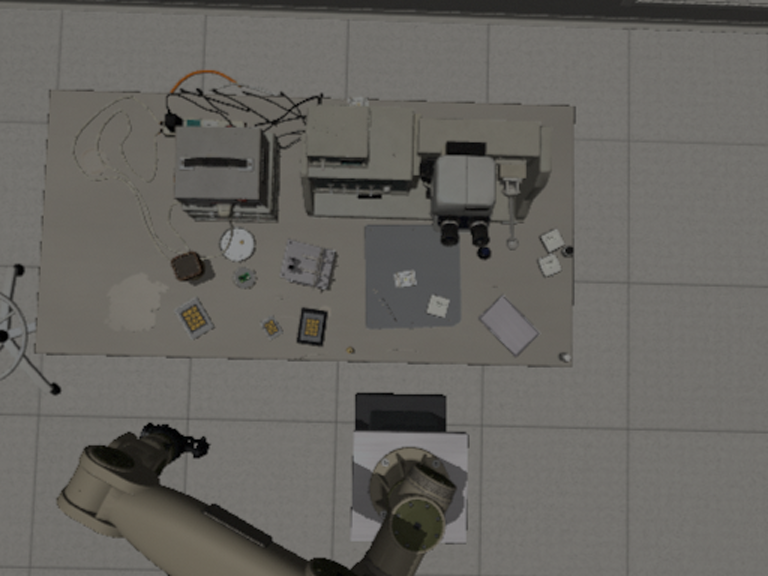

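View pics/scene.png

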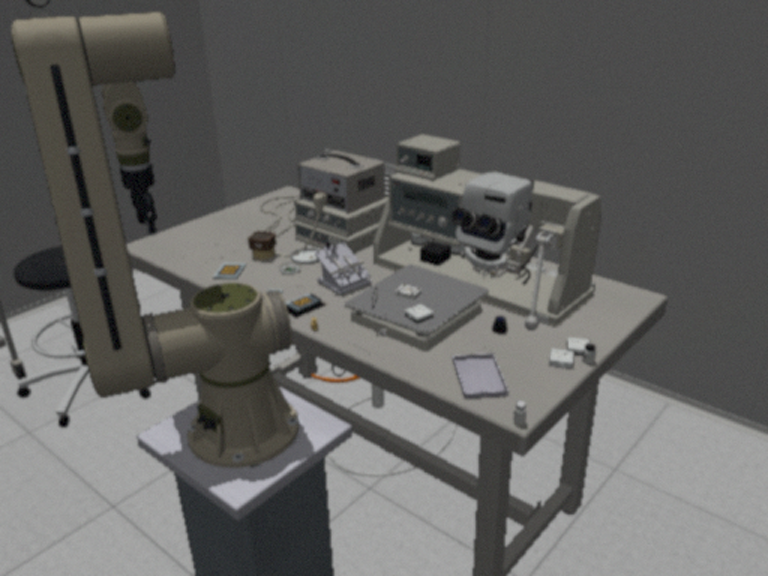

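The top picture shows the stand near (310,262), the black carrier at (312,327) and the steel tray at (510,324), with other plates at (195,318) and (270,327). The scene view agrees, so I compute coarse positions next.

```bash
python3 - <<'E'
from h import *
import pickle
c=pickle.load(open('top.pkl','rb'))
for n,u,z in(('stand',(310,262),.06),('carrier',(312,327),.015),('tray',(509,324),.01),('other',(195,318),.0),('small',(270,327),0),('stage',(412,275),.0),('box',(187,265),.03),('vial?',(350,350),0.02),('eyepiece',(450,235),.1),('tall',(225,215),.1)):
    print(n,onz(c,np.array(u)/1.5,z).round(3))
w=cam('wrist'); save(w,'w0',s=1.5); print(-w['R'].T@w['t'],w['R'][2],w['K'][0,0])
s=cam('scene'); save(s,'s0',crop=(170,140,350,240),s=4)
E
```

```text
stand [0.605 0.289 0.06 ]
carrier [0.429 0.283 0.015]
tray [ 0.451 -0.265  0.01 ]
other [0.445 0.611 0.   ]
small [0.425 0.401 0.   ]
stage [0.582 0.009 0.   ]
box [0.59 0.63 0.03]
vial? [0.368 0.176 0.02 ]
eyepiece [ 0.683 -0.084  0.1  ]
tall [0.719 0.513 0.1  ]
[0.10218769 0.57146455 0.37303867] [ 0.29132996 -0.09618741 -0.95177457] 308.70878604689767
```

View pics/s0.png

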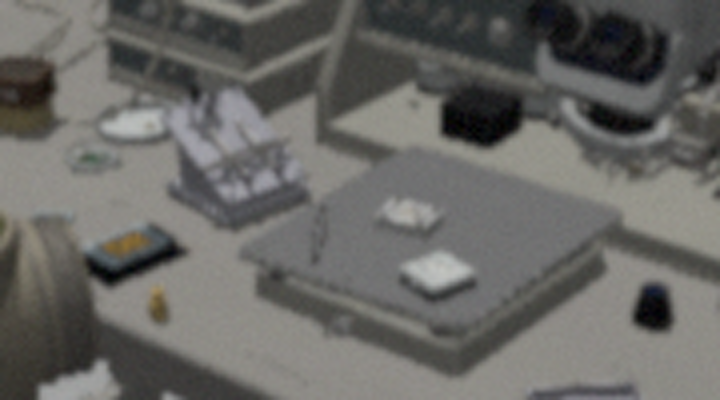

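The scene crop shows the tweezers lying across the stand's nest at about (245,150) in the crop. The carrier plate is at (130,245). I'll go over for a wrist view.

Call:
move_arm(moves=[0.03, -0.024, 0.001, 0, 0.085, 0.06, -0.048, 0.002, 0, 0.085, 0.09, -0.072, 0.003, 0, 0.085, 0.12, -0.096, 0.004, 0, 0.085, 0.15, -0.12, 0.005, 0, 0.085, 0.18, -0.144, 0.006, 0, 0.085, 0.21, -0.168, 0.007, 0, 0.085, 0.24, -0.192, 0.008, 0, 0.085, 0.27, -0.216, 0.009, 0, 0.085, 0.3, -0.24, 0.01, 0, 0.085, 0.312, -0.247, 0.01, 0, 0.085, 0.312, -0.247, 0.01, 0, 0.085])

```text
clock: 1.2
tcp_pos: [0.4929, 0.2976, 0.2487]
orientation: [0.0, 0.159, 0.987, -0.0]
wrist_force: [1.0, 0.4, -0.2]
finger_gap: 0.085
grip_force: 0.0
```

```bash
python3 - <<'E'
from h import *
import pickle
w=cam('wrist'); pickle.dump(w,open('w1.pkl','wb')); save(w,'w1',s=1.5); print(-w['R'].T@w['t'],w['R'][2])
print(env.get_state()['tcp_pos'])
E
```

```text
[0.41716564 0.32290656 0.38319164] [ 0.29191656 -0.09650327 -0.95156284]
[0.49104388 0.29872491 0.2487346 ]
```

View pics/w1.png

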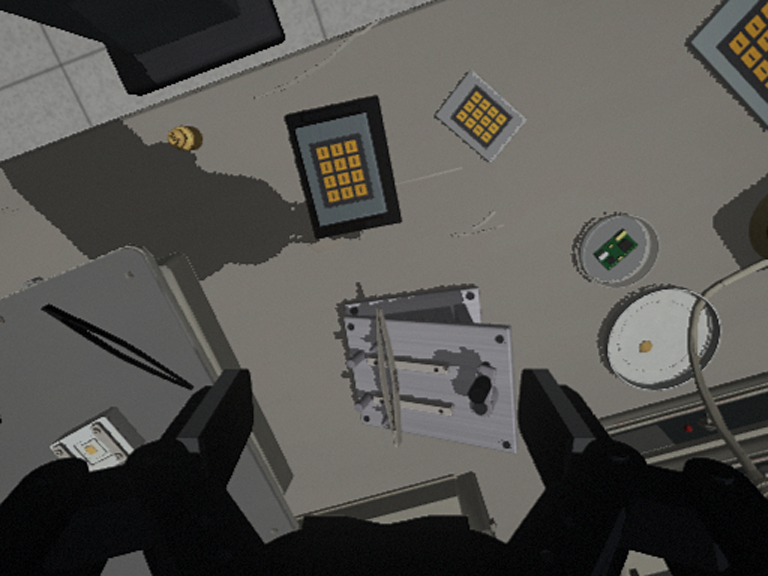

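The wrist view shows: carrier and plate around (343,168), stand deck corners near (345,320), (512,325), (517,452) and (360,430), tweezers from (380,312) to (398,440), and knob at (481,390). I'll zoom in on the stand.

```bash
python3 - <<'E'
from h import *
import pickle
w=pickle.load(open('w1.pkl','rb')); save(w,'w1c',crop=(222,188,352,306),s=5)
E
```

```text
(no output)
```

View pics/w1c.png

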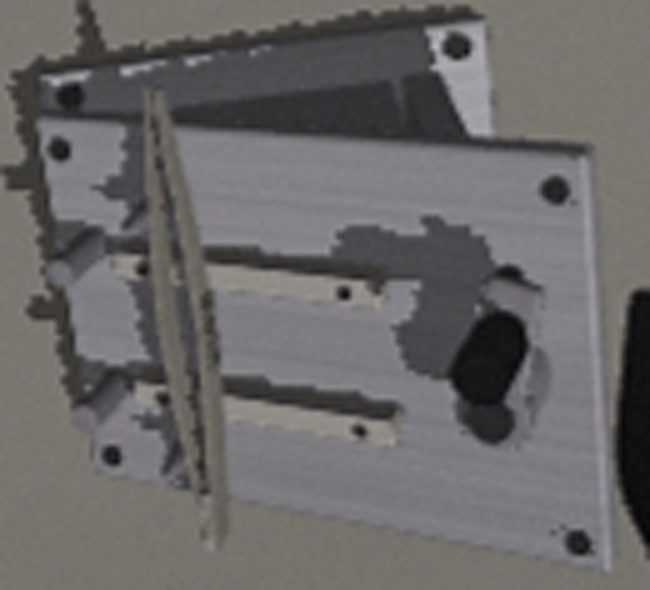

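The crop shows deck corners at (38,118), (592,148), (608,570) and (95,470). The stop pin tips are at (60,270) and (88,412), the land ends at (382,295) and (397,428), and the knob around (490,355).

```bash
cat > pose.py <<'E'
from h import *
import pickle
from scipy.optimize import least_squares
from scipy.spatial.transform import Rotation as Ro
w=pickle.load(open('w1.pkl','rb'))
px=lambda u,v:np.array([u,v])/5-.4+[222,188]   # cv2.resize pixel centre: (u+.5)/5-.5
obs=[((-56,52,-8),px(38,118)),((80,52,-8),px(592,148)),((80,-52,-8),px(608,570)),((-56,-52,-8),px(95,470)),
((34,18,0),px(384,293)),((34,-18,0),px(398,428)),((-42.5,20,11),px(60,270)),((-42.5,-20,11),px(88,412))]
M=np.array([o[0] for o in obs])/1000; U=np.array([o[1] for o in obs])
def RN(yaw): return (Ro.from_euler('z',yaw)*Ro.from_euler('y',-.47)).as_matrix()
def nest(p): return np.array([p[0],p[1],p[3] if len(p)>3 else .062]),RN(p[2])
def f(p):
    o,R=nest(p); return (proj(w,M@R.T+o)-U).ravel()
E
python3 - <<'E'
from pose import *
for p0 in([.6,.29,1.57],[.6,.29,1.57,.062]):
    r=least_squares(f,p0,loss='soft_l1'); print(r.x.round(4)); print(r.fun.reshape(-1,2).round(1).tolist())
p=least_squares(f,[.6,.29,1.57],loss='soft_l1').x; np.save('nest.npy',p)
o,R=nest(p)
print('pivot',((proj(w,o+R@[.062,0,.0078])-[222,188]+.4)*5).round())
for a in np.arange(-3.2,3.2,.4):
    k=np.array([.062-.022*np.cos(a),.022*np.sin(a),.0258]);b=np.array([.062-.022*np.cos(a),.022*np.sin(a),.0118])
    print(round(a,1),((proj(w,[o+R@k,o+R@(k+[0,0,.007]),o+R@b])-[222,188]+.4)*5).round().tolist())
# carrier & loose plate: outlines
im=cv2.cvtColor(np.array(w['pixels']),cv2.COLOR_RGB2HSV)
roi=(slice(55,165),slice(185,275))
sub=np.array(w['pixels'])[roi]; h=im[roi]
m=((h[...,2]>85)&(h[...,0]>85)&(h[...,0]<115)&(h[...,1]>20)).astype(np.uint8)
g=((h[...,0]<30)&(h[...,1]>120)&(h[...,2]>120)).astype(np.uint8)
blk=(h[...,2]<35).astype(np.uint8)
print(sub[20:100:12,48].tolist(), sub[60,8:80:6].tolist())
for n,mm in(('glass',m),('gold',g),('blk',blk)):
    pts=cv2.findNonZero(mm)
    if pts is not None:
        cs=[c for c in cv2.findContours(mm,0,2)[0] if cv2.contourArea(c)>(8 if n=='gold' else 200)]
        if not cs: print(n,'none');continue
        r=cv2.minAreaRect(np.vstack(cs)); b=cv2.boxPoints(r)+[185,55]; z={'glass':.017,'gold':.0167,'blk':.013}[n]
        q=np.array([onz(w,u,z)[:2] for u in b]); print(n,b.round(1).tolist(),q.round(4).tolist(),q.mean(0).round(4),np.linalg.norm(np.diff(q,axis=0),axis=1).round(4),np.arctan2(*(q[1]-q[0])[::-1]).round(4))
E
```

```text
[0.6003 0.2811 1.383 ]
[[-0.7, -1.4], [0.0, 0.4], [1.4, 0.3], [0.4, 0.1], [-0.4, -0.5], [-0.3, 0.4], [0.3, -0.2], [-0.2, 0.4]]
[0.6016 0.2809 1.3811 0.0598]
[[-0.3, -1.2], [-0.4, 0.8], [0.9, 0.1], [0.5, -0.1], [-0.5, -0.4], [-0.5, 0.4], [0.7, -0.2], [-0.0, 0.2]]
pivot [[502. 398.]]
-3.2 [[587.0, 459.0], [578.0, 480.0], [602.0, 419.0]]
-2.8 [[583.0, 495.0], [574.0, 517.0], [598.0, 455.0]]
-2.4 [[562.0, 523.0], [553.0, 545.0], [578.0, 482.0]]
-2.0 [[529.0, 538.0], [520.0, 559.0], [546.0, 497.0]]
-1.6 [[489.0, 538.0], [479.0, 559.0], [507.0, 498.0]]
-1.2 [[448.0, 524.0], [437.0, 545.0], [467.0, 485.0]]
-0.8 [[412.0, 499.0], [401.0, 519.0], [433.0, 461.0]]
-0.4 [[387.0, 466.0], [375.0, 486.0], [408.0, 429.0]]
-0.0 [[375.0, 430.0], [364.0, 449.0], [397.0, 394.0]]
0.4 [[379.0, 395.0], [368.0, 414.0], [401.0, 360.0]]
0.8 [[399.0, 368.0], [387.0, 387.0], [421.0, 334.0]]
1.2 [[432.0, 353.0], [421.0, 371.0], [453.0, 318.0]]
1.6 [[473.0, 352.0], [462.0, 371.0], [493.0, 317.0]]
2.0 [[516.0, 367.0], [506.0, 386.0], [534.0, 330.0]]
2.4 [[553.0, 395.0], [544.0, 414.0], [570.0, 357.0]]
2.8 [[579.0, 
[... 175 characters left out ...]
 90, 93], [49, 50, 53], [117, 91, 42], [40, 40, 43], [145, 108, 42], [174, 129, 46], [126, 97, 45], [83, 91, 95], [23, 24, 25], [25, 24, 25]]
glass [[197.2, 85.4], [243.0, 74.8], [258.2, 140.2], [212.4, 150.9]] [[0.3925, 0.2606], [0.3981, 0.3132], [0.4727, 0.3064], [0.4675, 0.2502]] [0.4327 0.2826] [0.0529 0.0749 0.0564] 1.4647
gold [[210.5, 98.8], [236.2, 92.8], [244.7, 128.7], [218.9, 134.7]] [[0.4107, 0.2696], [0.4138, 0.2996], [0.4548, 0.2956], [0.4519, 0.2644]] [0.4328 0.2823] [0.0302 0.0413 0.0313] 1.4704
blk [[189.2, 76.2], [251.0, 63.3], [268.5, 147.1], [206.7, 159.9]] [[0.3802, 0.255], [0.3894, 0.3255], [0.485, 0.3154], [0.4763, 0.2388]] [0.4327 0.2837] [0.0711 0.0962 0.0771] 1.4413
```

```bash
python3 - <<'E'
from pose import *
p=np.load('nest.npy'); o,R=nest(p)
def onnest(u,z):
    a,d=ray(w,u); n=R[:,2]; t=((o+n*z-a)@n)/(d@n); return R.T@(a+d*t-o)
for u in((153,90),(215,545),(180,320)): print('tw',(onnest(px(*u),.006)*1000).round(1))
kb=px(490,357); print('knob',(onnest(kb,.0258)*1000).round(1))
c=pickle.load(open('top.pkl','rb')); im=np.array(c['pixels'])
ro=im[190:242,312:366]; h=cv2.cvtColor(ro,cv2.COLOR_RGB2HSV); print(ro[26,::6].tolist())
m=((ro[...,2].astype(int)-ro[...,0])>2).astype(np.uint8); m=cv2.morphologyEx(m,2,np.ones((3,3),np.uint8))
k=max(cv2.findContours(m,0,2)[0],key=cv2.contourArea); b=cv2.boxPoints(cv2.minAreaRect(k))+[312,190]
q=np.array([onz(c,u,.012)[:2] for u in b]); print(b.round(1).tolist(),q.round(3).tolist(),q.mean(0),np.linalg.norm(np.diff(q,axis=0),axis=1))
o13=o+R@[-.013,0,.0045]; print('grasp',o13, 'nestR',R.round(3).tolist())
E
```

```text
tw [-13.2  65.7   6. ]
tw [-14.7 -56.    6. ]
tw [-15.1   7.2   6. ]
knob [66.1 21.4 25.8]
[[106, 103, 96], [106, 102, 96], [96, 93, 95], [114, 112, 114], [117, 113, 116], [118, 115, 117], [116, 112, 115], [96, 93, 94], [103, 101, 95]]Traceback (most recent call last):
  File "<stdin>", line 10, in <module>
ValueError: max() iterable argument is empty
```

Call:
move_arm(moves=[0.03, -0.01, -0.01, 0.04, 0.022, 0.06, -0.02, -0.03, 0.08, 0.022, 0.09, -0.03, -0.05, 0.132, 0.022, 0.1065, -0.0314, -0.08, 0.132, 0.022, 0.1065, -0.0314, -0.11, 0.132, 0.022, 0.1065, -0.0314, -0.135, 0.132, 0.022, 0.1065, -0.0314, -0.1485, 0.132, 0.022, 0.1065, -0.0314, -0.1485, 0.132, 0.022, 0.1065, -0.0314, -0.1485, 0.132, 0.022], newtons=20)

```text
clock: 2.0
tcp_pos: [0.5947, 0.2695, 0.1001]
orientation: [-0.001, 0.09, 0.996, -0.0]
wrist_force: [0.9, -0.1, 0.9]
finger_gap: 0.0221
grip_force: 0.0
```

```bash
python3 - <<'E'
from h import *
import pickle
w=cam('wrist'); pickle.dump(w,open('w2.pkl','wb')); save(w,'w2',crop=(130,190,390,384),s=3)
s=env.get_state(); print(s['tcp_pos'],s['orientation'],s['wrist_force'],s['finger_gap'])
print(proj(w,[s['tcp_pos'],s['tcp_pos']+[0,0,-.008]]))
E
```

```text
[0.59599971 0.26964562 0.10164216] [1.14563744e-04 9.04505286e-02 9.95900919e-01 2.18962541e-04] [-0.15149597  0.90488952  0.51326076] 0.021639774607242063
[[256.72837093 262.400811  ]
 [256.73592776 254.13919693]]
```

View pics/w2.png

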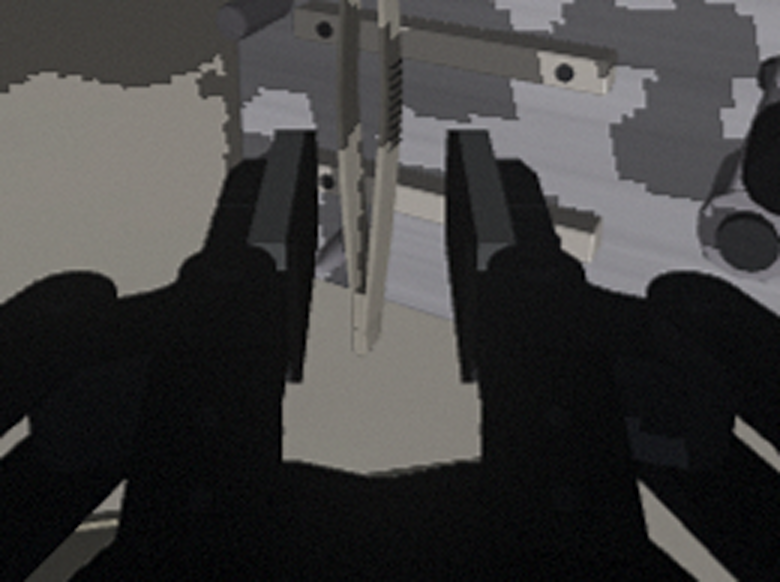

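The fingers straddle the tweezers, whose centre is about (371,108) in the crop against a gripper centre of 380, which puts them about 1.5 mm downhill. The tips are only about 6.5 mm thick, so I can descend.

Call:
move_arm(moves=[0, -0.0007, -0.012, 0, 0.022, 0, -0.0007, -0.024, 0, 0.022, 0, -0.0007, -0.031, 0, 0.022, 0, -0.0007, -0.034, 0, 0.022, 0, -0.0007, -0.034, 0, 0.022, 0, -0.0007, -0.034, 0, 0.022])

```text
clock: 2.55
tcp_pos: [0.597, 0.268, 0.0679]
orientation: [0.001, 0.091, 0.996, 0.0]
wrist_force: [-0.5, -0.2, 0.6]
finger_gap: 0.0222
grip_force: 0.0
```

Call:
move_arm(moves=[0, 0, -0.001, 0, 0.016, 0, 0, -0.001, 0, 0.01, 0, 0, -0.001, 0, 0.0, 0, 0, -0.001, 0, 0.0, 0, 0, -0.001, 0, 0.0, 0, 0, 0.004, 0, 0.0, 0, 0, 0.012, 0, 0.0, 0, 0, 0.024, 0, 0.0, 0, 0, 0.04, 0, 0.0, 0, 0, 0.04, 0, 0.0], newtons=30)

```text
clock: 3.38
tcp_pos: [0.5986, 0.2688, 0.1107]
orientation: [0.003, 0.091, 0.996, 0.002]
wrist_force: [1.5, -0.0, 0.5]
finger_gap: 0.0107
grip_force: 27.3
```

```bash
python3 - <<'E'
from h import *
w=cam('wrist'); save(w,'w3',crop=(130,190,390,384),s=3)
s=env.get_state(); print(s['tcp_pos'],s['wrist_force'],s['finger_gap'],s['grip_force'])
E
```

```text
[0.59816489 0.26862702 0.10916944] [-0.21502769 -0.02082433  0.21869777] 0.010622893702953877 27.284222601447254
```

View pics/w3.png

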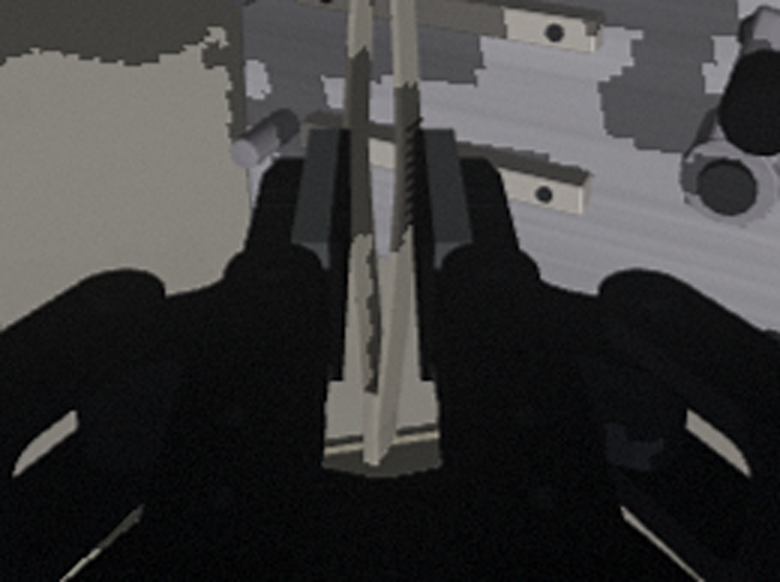

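The tweezers are held between the pads at about (380,180) and look level; gap is 10.7 mm. Next I carry them towards the tray.

Call:
move_arm(moves=[0, 0, 0.035, 0, 0.0, -0.005, -0.015, 0.07, 0, 0.0, -0.015, -0.04, 0.095, 0, 0.0, -0.025, -0.075, 0.115, 0, 0.0, -0.035, -0.11, 0.125, 0, 0.0, -0.045, -0.145, 0.125, 0, 0.0, -0.055, -0.18, 0.125, 0, 0.0, -0.065, -0.215, 0.125, 0, 0.0, -0.075, -0.25, 0.125, 0, 0.0, -0.085, -0.285, 0.125, 0, 0.0, -0.095, -0.32, 0.125, 0, 0.0, -0.1, -0.35, 0.125, 0, 0.0])

```text
clock: 4.43
tcp_pos: [0.4951, -0.0838, 0.2312]
orientation: [-0.0, 0.091, 0.996, 0.0]
wrist_force: [0.7, -0.0, -0.5]
finger_gap: 0.0114
grip_force: 27.4
```

```bash
python3 - <<'E'
from h import *
import pickle
w=cam('wrist'); pickle.dump(w,open('w4.pkl','wb')); save(w,'w4',s=1.5)
s=env.get_state(); print(s['tcp_pos'],s['orientation'],s['finger_gap'])
E
```

```text
[ 0.49525725 -0.08824886  0.23119538] [-2.70979831e-04  9.34700608e-02  9.95620991e-01 -1.45457577e-03] 0.010494653836143572
```

View pics/w4.png

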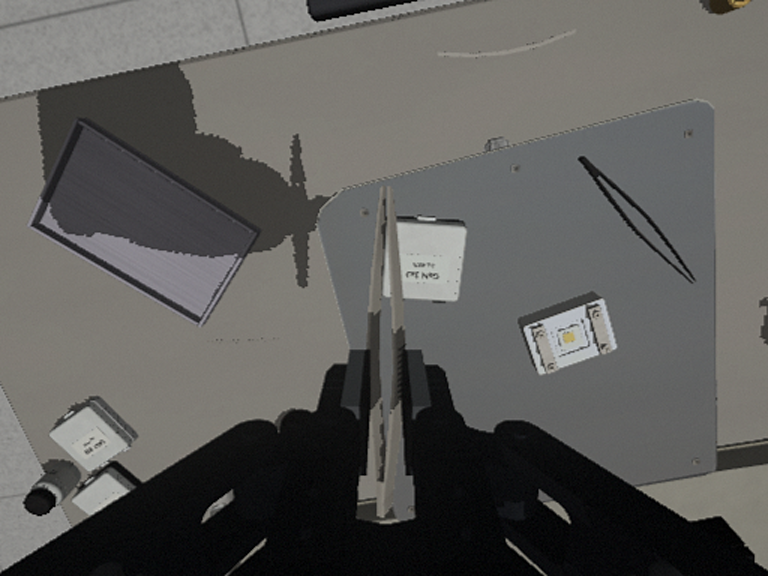

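The tray's rim corners are at (80,120), (258,233), (200,324) and (33,222). The tweezers are still held straight.

```bash
python3 - <<'E'
from h import *
import pickle
w=pickle.load(open('w4.pkl','rb'))
q=np.array([onz(w,np.array(u)/1.5,.014)[:2] for u in((80,120),(258,233),(200,324),(33,222))])
print(q.round(4),q.mean(0),np.linalg.norm(np.diff(q,axis=0),axis=1)); e=q[1]-q[0]+q[2]-q[3]; print('long axis',np.arctan2(e[1],e[0]))
t=np.array([onz(w,np.array(u)/1.5,.231+.011)[:2] for u in((388,188),(385,515))]); print(t,np.arctan2(*(t[1]-t[0])[::-1]),t.mean(0))
s=env.get_state(); print(s['tcp_pos'],s['clock'])
E
```

```text
[[ 0.3675 -0.2819]
 [ 0.4704 -0.1784]
 [ 0.5351 -0.2454]
 [ 0.4306 -0.3453]] [ 0.45094502 -0.26276879] [0.14595679 0.09311394 0.14460436]
long axis 0.7758715587586884
[[ 0.43038679 -0.07064934]
 [ 0.53634074 -0.09118939]] -0.19148317370842827 [ 0.48336376 -0.08091936]
[ 0.49525725 -0.08824886  0.23119538] 4.4833
```

Call:
move_arm(moves=[-0.005, -0.022, 0, 0.12, 0.0, -0.01, -0.044, 0, 0.24, 0.0, -0.015, -0.066, 0, 0.36, 0.0, -0.02, -0.088, -0.01, 0.48, 0.0, -0.025, -0.11, -0.03, 0.6, 0.0, -0.03, -0.132, -0.06, 0.72, 0.0, -0.035, -0.154, -0.09, 0.84, 0.0, -0.0413, -0.1758, -0.12, 0.967, 0.0, -0.0413, -0.1758, -0.15, 0.967, 0.0, -0.0413, -0.1758, -0.17, 0.967, 0.0, -0.0413, -0.1758, -0.17, 0.967, 0.0, -0.0413, -0.1758, -0.17, 0.967, 0.0])

```text
clock: 5.48
tcp_pos: [0.4543, -0.257, 0.0606]
orientation: [-0.001, -0.382, 0.924, 0.002]
wrist_force: [0.4, -1.2, -0.0]
finger_gap: 0.0104
grip_force: 27.4
```

```bash
python3 - <<'E'
from h import *
s=env.get_state(); print(s['tcp_pos'],s['orientation'],s['finger_gap'],s['joint_pos'],s['clock'],s['wrist_force'])
E
```

```text
[ 0.45431177 -0.25704901  0.06058115] [-7.51277450e-04 -3.82118388e-01  9.24111509e-01  1.70056961e-03] 0.010400694533044269 [-6.68955052e-01  3.40523510e-01 -3.80730639e-01  8.53244105e-01
  3.48097289e-04 -1.45313224e+00] 5.4833 [ 0.42474807 -1.17437411 -0.03542571]
```

Command bookkeeping holds to within about 1 mm. Lowering in small steps.

Call:
move_arm(moves=[0, 0, -0.02, 0, 0.0, 0, 0, -0.034, 0, 0.0, 0, 0, -0.041, 0, 0.0, 0, 0, -0.044, 0, 0.0, 0, 0, -0.0455, 0, 0.0, 0, 0, -0.0455, 0, 0.0])

```text
clock: 5.98
tcp_pos: [0.456, -0.2584, 0.0172]
orientation: [0.0, -0.382, 0.924, -0.001]
wrist_force: [-0.2, 0.0, -0.1]
finger_gap: 0.0107
grip_force: 27.4
```

Call:
move_arm(moves=[0, 0, -0.001, 0, 0.0, 0, 0, -0.002, 0, 0.0, 0, 0, -0.003, 0, 0.0, 0, 0, -0.003, 0, 0.0])

```text
clock: 6.32
tcp_pos: [0.4563, -0.2587, 0.0159]
orientation: [0.001, -0.382, 0.924, -0.001]
wrist_force: [-2.9, 3.5, 15.4]
finger_gap: 0.0104
grip_force: 30.5
```

Call:
move_arm(moves=[0, 0, 0.0015, 0, 0.0, 0, 0, 0.0015, 0, 0.012, 0, 0, 0.0015, 0, 0.024, 0, 0, 0.0015, 0, 0.03, 0, 0, 0.003, 0, 0.03, 0, 0, 0.02, 0, 0.03, 0, 0, 0.05, 0, 0.03, -0.01, 0.01, 0.085, 0, 0.03, -0.02, 0.03, 0.12, 0, 0.03, -0.03, 0.05, 0.155, 0, 0.03, -0.03, 0.07, 0.185, -0.1, 0.03, -0.03, 0.09, 0.2, -0.22, 0.03])

```text
clock: 7.32
tcp_pos: [0.4259, -0.1682, 0.2172]
orientation: [0.002, -0.276, 0.961, -0.002]
wrist_force: [1.9, -1.6, 0.1]
finger_gap: 0.0301
grip_force: 0.0
```

```bash
python3 - <<'E'
from h import *
import pickle
w=cam('wrist'); pickle.dump(w,open('w5.pkl','wb')); save(w,'w5')
s=env.get_state(); print(s['tcp_pos'],s['orientation'],s['finger_gap'],s['clock'])
print(proj(w,[[.4509,-.2628,.01]]))
im=np.array(w['pixels']).astype(int)
m=((im[...,0]-im[...,2]>8)&(im[...,0]>60)).astype(np.uint8)
# warm strip inside tray region
T=np.array([[.4509+a*.7*.072-b*.7*.045,-.2628+a*.7*.072+b*.7*.045,.012] for a,b in((1,1),(1,-1),(-1,-1),(-1,1))])
k=np.zeros_like(m); cv2.fillConvexPoly(k,proj(w,T).astype(np.int32),1); print(k.sum(),(m&k).sum())
pts=cv2.findNonZero(m&k); r=cv2.minAreaRect(pts) if pts is not None else None; print(r)
if r: print([onz(w,u,.008).round(4).tolist() for u in cv2.boxPoints(r)])
E
```

```text
[ 0.42626375 -0.16553472  0.21873583] [ 0.00266347 -0.27286975  0.96204617 -0.00147562] 0.030373721606316056 7.3667
[[171.8949273  136.47050591]]
10836 197
((178.8000030517578, 149.39999389648438), (82.85167694091797, 10.119288444519043), 71.56504821777344)
[[0.4339, -0.2855, 0.008], [0.4253, -0.2782, 0.008], [0.4888, -0.2115, 0.008], [0.4982, -0.2192, 0.008]]
```

```bash
python3 - <<'E'
from h import *
import pickle
w=pickle.load(open('w5.pkl','rb'))
im=cv2.cvtColor(np.array(w['pixels']),cv2.COLOR_RGB2BGR)[85:205,105:245]
g=cv2.resize(im,None,fx=5,fy=5,interpolation=cv2.INTER_CUBIC); cv2.imwrite('pics/w5c.png',np.clip(g*1.6,0,255).astype(np.uint8))
E
```

```text
(no output)
```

View pics/w5c.png

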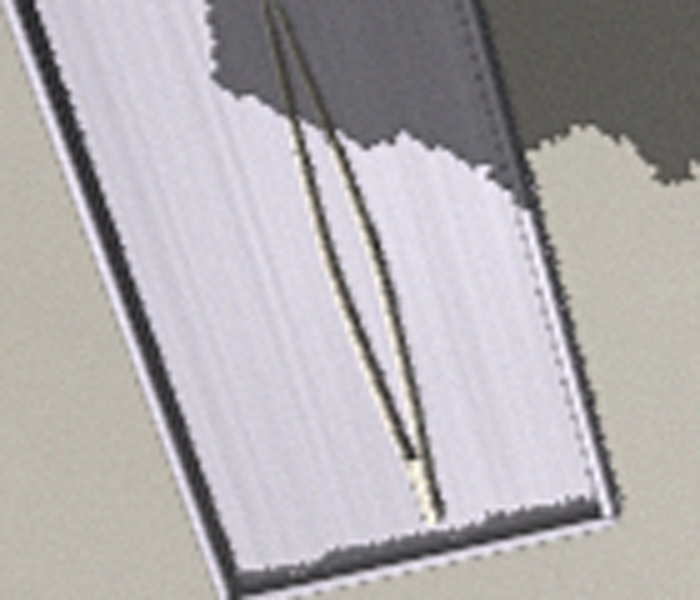

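The tweezers lie flat on the tray floor, with their end at (432,520) clear of the wall. Now the plate.

Call:
move_arm(moves=[0, 0.037, 0, -0.06, 0.085, 0.001, 0.075, 0, -0.12, 0.085, 0.002, 0.113, 0, -0.18, 0.085, 0.003, 0.151, 0, -0.24, 0.085, 0.004, 0.189, 0, -0.3, 0.085, 0.005, 0.227, 0, -0.36, 0.085, 0.006, 0.265, 0, -0.42, 0.085, 0.007, 0.303, 0, -0.48, 0.085, 0.0077, 0.341, 0, -0.54, 0.085, 0.0077, 0.379, 0, -0.6, 0.085, 0.0077, 0.417, 0, -0.664, 0.085, 0.0077, 0.451, 0, -0.664, 0.085])

```text
clock: 8.37
tcp_pos: [0.4324, 0.2851, 0.2128]
orientation: [-0.0, 0.05, 0.999, -0.0]
wrist_force: [0.8, 0.2, -0.2]
finger_gap: 0.0846
grip_force: 0.0
```

Call:
move_arm(moves=[0, 0, -0.03, 0, 0.085, 0, 0, -0.06, 0, 0.085, 0, 0, -0.06, 0, 0.085, 0, 0, -0.06, 0, 0.085])

```text
clock: 8.7
tcp_pos: [0.4312, 0.2822, 0.1517]
orientation: [-0.002, 0.05, 0.999, -0.001]
wrist_force: [0.2, -0.7, 0.3]
finger_gap: 0.0848
grip_force: 0.0
```

```bash
cat > plate.py <<'E'
from h import *
import pickle
def gold(w,x0,y0,x1,y1,z):
    im=np.array(w['pixels']); h=cv2.cvtColor(im,cv2.COLOR_RGB2HSV)
    g=((h[...,0]<30)&(h[...,1]>110)&(h[...,2]>70)).astype(np.uint8)
    m=np.zeros_like(g); m[y0:y1,x0:x1]=1; g&=m
    cs=[c for c in cv2.findContours(g,0,2)[0] if cv2.contourArea(c)>20]
    return cs,g
E
python3 - <<'E'
from plate import *
w=cam('wrist'); pickle.dump(w,open('w6.pkl','wb')); save(w,'w6')
s=env.get_state(); print(s['tcp_pos'],s['orientation'],s['finger_gap'],s['clock'])
y=2*s['orientation'][1]*s['orientation'][2],2*s['orientation'][2]**2-1; print('closing',np.arctan2(y[1],y[0]))
C=proj(w,[[.4327,.2825,.0167]])[0]; print(C)
cs,g=gold(w,int(C[0]-70),int(C[1]-90),int(C[0]+70),int(C[1]+90),0)
print([(round(cv2.contourArea(c)),(c.reshape(-1,2).mean(0)).round(1).tolist()) for c in cs])
b=cv2.boxPoints(cv2.minAreaRect(np.vstack(cs))); q=np.array([onz(w,u,.0167)[:2] for u in b]); print(b.tolist(),q.round(4).tolist(),q.mean(0))
E
```

```text
[0.43263399 0.2824936  0.15336282] [-7.45532816e-04  4.98775487e-02  9.98754991e-01 -3.77225761e-04] 0.0851313117268769 8.75
closing 1.4709997172622962
[257.09103835 183.19876254]
[(73, [267.7, 200.1]), (79, [256.5, 200.5]), (72, [245.2, 200.4]), (72, [267.5, 190.2]), (73, [257.5, 190.5]), (72, [244.5, 189.0]), (71, [268.3, 177.6]), (62, [256.0, 177.8]), (66, [244.7, 177.4]), (54, [268.0, 167.2]), (52, [255.1, 165.4]), (50, [246.5, 165.2])]
[[240.0, 162.0], [274.0, 162.0], [274.0, 205.0], [240.0, 205.0]] [[0.4115, 0.2693], [0.4146, 0.2995], [0.4554, 0.2961], [0.4522, 0.2645]] [0.43342558 0.28234214]
```

Call:
move_arm(moves=[0.0007, 0, -0.035, 0, 0.064, 0.0007, 0, -0.07, 0, 0.064, 0.0007, 0, -0.1, 0, 0.064, 0.0007, 0, -0.12, 0, 0.064, 0.0007, 0, -0.13, 0, 0.064, 0.0007, 0, -0.134, 0, 0.064, 0.0007, 0, -0.134, 0, 0.064])

```text
clock: 9.33
tcp_pos: [0.4347, 0.2829, 0.0201]
orientation: [0.0, 0.05, 0.999, 0.0]
wrist_force: [-0.3, 0.0, -0.2]
finger_gap: 0.064
grip_force: 0.0
```

Call:
move_arm(moves=[0, 0, -0.001, 0, 0.062, 0, 0, -0.002, 0, 0.062, 0, 0, -0.003, 0, 0.062, 0, 0, -0.003, 0, 0.062])

```text
clock: 9.67
tcp_pos: [0.4343, 0.2832, 0.0171]
orientation: [0.001, 0.05, 0.999, 0.0]
wrist_force: [-0.4, -0.4, -0.3]
finger_gap: 0.0621
grip_force: 0.0
```

```bash
python3 - <<'E'
from h import *
for i in range(3):
    w=cam('wrist'); s=env.get_state(); print(s['tcp_pos'].round(4),s['wrist_force'].round(2),s['finger_gap'])
pts=[]
import cv2
im=np.array(w['pixels']); save(w,'w7')
E
```

```text
[0.4341 0.2831 0.017 ] [ 0.01 -0.41  0.1 ] 0.06240407710200527
[0.4339 0.283  0.0169] [-0.7  -0.03  0.36] 0.0623557410742144
[0.4338 0.283  0.0167] [ 0.48  0.56 -0.69] 0.06194236943804567
```

Call:
move_arm(moves=[0, 0, -0.001, 0, 0.062, 0, 0, -0.002, 0, 0.062, 0, 0, -0.003, 0, 0.062, 0, 0, -0.004, 0, 0.062, 0, 0, -0.004, 0, 0.062])

```text
clock: 10.23
tcp_pos: [0.4334, 0.2828, 0.012]
orientation: [-0.0, 0.05, 0.999, -0.0]
wrist_force: [0.2, -0.9, -0.4]
finger_gap: 0.0619
grip_force: 0.0
```

Call:
move_arm(moves=[0, 0, -0.001, 0, 0.062, 0, 0, -0.002, 0, 0.062, 0, 0, -0.002, 0, 0.062])

```text
clock: 10.48
tcp_pos: [0.4335, 0.2828, 0.0101]
orientation: [-0.0, 0.05, 0.999, -0.0]
wrist_force: [0.0, -0.1, 0.3]
finger_gap: 0.0623
grip_force: 0.0
```

Call:
move_arm(moves=[0, 0, -0.001, 0, 0.062, 0, 0, -0.002, 0, 0.062, 0, 0, -0.0025, 0, 0.062, 0, 0, -0.0025, 0, 0.062])

```text
clock: 10.82
tcp_pos: [0.4335, 0.2828, 0.0076]
orientation: [-0.0, 0.05, 0.999, -0.0]
wrist_force: [0.1, 0.9, 0.5]
finger_gap: 0.062
grip_force: 0.0
```

Call:
move_arm(moves=[0, 0, -0.001, 0, 0.062, 0, 0, -0.0015, 0, 0.062, 0, 0, -0.0015, 0, 0.062])

```text
clock: 11.07
tcp_pos: [0.4337, 0.2829, 0.0065]
orientation: [0.0, 0.05, 0.999, 0.0]
wrist_force: [-0.3, -0.9, 2.3]
finger_gap: 0.0622
grip_force: 1.1
```

Call:
move_arm(moves=[0, 0, 0.004, 0, 0.062, 0, 0, 0.0075, 0, 0.062, 0, 0, 0.0075, 0, 0.058, 0, 0, 0.0075, 0, 0.05, 0, 0, 0.0075, 0, 0.045, 0, 0, 0.0075, 0, 0.045, 0, 0, 0.0075, 0, 0.045], newtons=20)

```text
clock: 11.65
tcp_pos: [0.4342, 0.2831, 0.0146]
orientation: [0.001, 0.05, 0.999, 0.0]
wrist_force: [-1.6, -1.9, 5.9]
finger_gap: 0.0543
grip_force: 20.4
```

Call:
move_arm(moves=[0, 0, 0.003, 0, 0.045, 0, 0, 0.008, 0, 0.045, 0, 0, 0.018, 0, 0.045, 0, 0, 0.034, 0, 0.045, 0, 0, 0.055, 0, 0.045, 0, 0, 0.08, 0, 0.045, 0, 0, 0.11, 0, 0.045, 0, 0, 0.135, 0, 0.045, 0, 0, 0.145, 0, 0.045, 0, 0, 0.145, 0, 0.045])

```text
clock: 12.48
tcp_pos: [0.4355, 0.2837, 0.1621]
orientation: [0.003, 0.05, 0.999, 0.001]
wrist_force: [0.4, 0.1, -1.0]
finger_gap: 0.0541
grip_force: 21.7
```

```bash
python3 - <<'E'
from plate import *
w=cam('wrist'); pickle.dump(w,open('w8.pkl','wb')); save(w,'w8')
s=env.get_state(); t=s['tcp_pos'];print(t,s['orientation'],s['finger_gap'],s['wrist_force'],s['clock'])
C=proj(w,t-[0,0,.002])[0]; print(C)
cs,g=gold(w,int(C[0]-90),int(C[1]-110),int(C[0]+90),int(C[1]+110),0)
P=np.vstack(cs); b=cv2.boxPoints(cv2.minAreaRect(P)); print(b.tolist())
q=np.array([onz(w,u,t[2]+.0007) for u in b]); print((q-t).round(4).tolist(),(q-t).mean(0))
E
```

```text
[0.43444059 0.28325311 0.159987  ] [1.29897909e-03 4.98742280e-02 9.98754395e-01 7.30278602e-04] 0.053983392774703876 [-0.84347425 -0.23478588 -0.5048498 ] 12.5333
[254.67634113 252.56361501]
[[224.0, 220.0], [289.0, 220.0], [289.0, 295.0], [224.0, 295.0]]
[[-0.0205, -0.0126, 0.0007], [-0.0174, 0.0183, 0.0007], [0.0251, 0.0154, 0.0007], [0.0216, -0.0183, 0.0007]] [0.00222853 0.00070106 0.0007    ]
```

Call:
move_arm(moves=[0.01, 0, 0, 0.12, 0.045, 0.025, 0, 0, 0.24, 0.045, 0.04, 0, 0, 0.36, 0.045, 0.055, 0, 0, 0.48, 0.045, 0.07, 0, 0, 0.6, 0.045, 0.085, 0, 0, 0.72, 0.045, 0.1, 0, 0, 0.84, 0.045, 0.115, 0, 0, 0.96, 0.045, 0.13, 0, 0, 1.08, 0.045, 0.145, 0, 0, 1.2, 0.045, 0.16, 0, 0, 1.32, 0.045, 0.1662, -0.0008, 0, 1.44, 0.045])

```text
clock: 13.53
tcp_pos: [0.6005, 0.2815, 0.1556]
orientation: [-0.002, -0.623, 0.782, 0.001]
wrist_force: [0.9, 0.1, -0.8]
finger_gap: 0.054
grip_force: 21.7
```

Call:
move_arm(moves=[0, 0, 0, 0.045, 0.045, 0, 0, -0.015, 0.045, 0.045, 0, 0, -0.03, 0.045, 0.045, 0, 0, -0.04, 0.045, 0.045, 0, 0, -0.04, 0.045, 0.045, 0, 0, -0.04, 0.045, 0.045])

```text
clock: 14.03
tcp_pos: [0.5986, 0.2817, 0.1168]
orientation: [-0.002, -0.639, 0.77, 0.001]
wrist_force: [-0.5, -0.8, 0.2]
finger_gap: 0.0543
grip_force: 21.7
```

```bash
python3 - <<'E'
from plate import *
from pose import nest
for i in range(2):
    w=cam('wrist'); s=env.get_state(); print(s['tcp_pos'].round(4),s['wrist_force'].round(1),s['finger_gap'])
pickle.dump(w,open('w9.pkl','wb')); save(w,'w9')
q=s['orientation']; print(np.arctan2(2*q[2]**2-1,2*q[1]*q[2]),s['clock'])
o,R=nest(np.load('nest.npy'))
t=s['tcp_pos']; print('rel nest',(o+0-t).round(4))
for n,P in(('stopL',[-.0425,.02,.011]),('stopR',[-.0425,-.02,.011]),('sideL',[-.022,.033,.011]),('sideR',[-.022,-.033,.011]),('dl',[-.056,.052,-.008]),('dr',[-.056,-.052,-.008])): print(n,proj(w,o+R@np.array(P)).round(1))
g=cv2.cvtColor(cv2.resize(np.array(w['pixels'])[130:330,120:390],None,fx=2.9,fy=2.9,interpolation=cv2.INTER_CUBIC),cv2.COLOR_RGB2BGR)
cv2.imwrite('pics/w9c.png',np.clip(g*1.4,0,255).astype(np.uint8))
E
```

```text
[0.5994 0.282  0.118 ] [-0.4  0.   0. ] 0.05414896956678215
[0.5999 0.2821 0.1189] [-0.2 -0.4  0.5] 0.05444156132726412
2.9560616523507277 14.1333
rel nest [ 0.0004 -0.001  -0.0569]
stopL [[284.4 145.2]]
stopR [[223.  145.1]]
sideL [[305.1 176.1]]
sideR [[202.1 176. ]]
dl [[326.2 135. ]]
dr [[181.6 134.8]]
```

```bash
python3 - <<'E'
from plate import *
w=pickle.load(open('w9.pkl','rb')); im=np.array(w['pixels']); g=cv2.cvtColor(im,cv2.COLOR_RGB2GRAY)
cs,_=gold(w,150,150,360,330,0); b=cv2.boundingRect(np.vstack(cs)); print('gold',b,b[0]+b[2]/2)
for r in (138,142,146,150,154,176,225): print(r,'|',' '.join(f'{v}' for v in g[r,170:340:2]))
E
```

```text
gold (225, 220, 65, 76) 257.5
138 | 130 133 131 132 135 111 78 82 83 87 86 82 83 82 80 79 83 85 83 86 84 81 85 84 84 81 79 86 84 82 82 87 84 86 84 85 82 83 85 81 81 83 80 82 82 79 84 84 89 87 81 85 83 80 82 86 77 83 85 81 84 86 86 84 86 82 82 86 85 84 88 79 72 87 83 84 85 110 126 127 65 65 66 68 68
142 | 130 134 131 133 137 80 78 83 37 28 31 26 71 81 83 81 86 84 81 81 81 84 82 66 69 72 71 72 69 84 84 85 85 84 82 81 83 84 84 84 81 79 83 80 80 84 84 83 90 88 81 86 81 62 70 68 72 71 69 76 85 85 83 82 86 83 83 83 85 88 27 28 31 27 78 82 84 123 131 133 124 125 86 64 63
146 | 131 132 131 132 134 124 77 82 84 25 25 40 83 81 82 81 83 84 84 83 84 84 79 68 74 74 74 74 49 80 84 86 87 84 85 83 81 84 85 84 83 83 82 79 82 83 83 82 89 88 83 89 85 47 73 74 72 75 72 78 85 87 85 85 86 83 82 85 85 89 68 28 23 71 86 84 83 125 133 134 131 132 131 134 134
150 | 130 132 134 132 135 123 78 84 83 84 83 81 83 83 84 81 86 84 83 83 82 85 86 64 44 55 52 48 46 58 85 86 87 84 86 82 82 86 84 82 83 83 83 82 80 85 85 83 86 89 83 87 68 37 42 47 51 49 64 82 85 86 84 85 85 81 86 84 84 86 88 88 85 85 84 84 86 122 132 132
[... 182 characters left out ...]
 81 88 84 43 45 49 47 50 86 85 86 89 84 86 85 83 83 90 85 88 87 87 87 86 85 86 85 106 133 131 134 132 133 130 132
176 | 134 131 131 133 112 139 144 147 148 145 144 144 144 130 56 70 56 53 64 87 86 87 86 84 88 82 95 93 96 95 72 87 84 86 89 85 80 86 85 83 85 84 86 85 83 85 86 86 90 87 87 59 93 95 97 94 93 87 89 88 86 90 91 67 44 45 64 59 79 89 90 90 92 89 90 88 90 117 133 136 135 135 134 133 131
225 | 131 129 132 107 137 142 148 150 148 142 145 142 143 144 129 171 169 170 169 172 172 171 107 32 33 32 34 51 68 67 68 44 34 68 68 65 51 31 31 59 66 65 67 36 50 66 65 64 44 32 28 64 67 62 66 31 60 67 68 67 42 29 32 33 31 128 140 169 175 172 173 174 177 153 158 156 155 159 127 131 133 134 133 137 133
```

Call:
move_arm(moves=[0.0036, 0.0009, -0.01, 0, 0.045, 0.0036, 0.0009, -0.02, 0, 0.045, 0.0036, 0.0009, -0.026, 0, 0.045, 0.0036, 0.0009, -0.028, 0, 0.045, 0.0036, 0.0009, -0.028, 0, 0.045, 0.0036, 0.0009, -0.028, 0, 0.045])

```text
clock: 14.63
tcp_pos: [0.6033, 0.283, 0.0906]
orientation: [-0.0, -0.639, 0.77, 0.0]
wrist_force: [-0.5, -0.2, -0.4]
finger_gap: 0.0547
grip_force: 21.7
```

```bash
python3 - <<'E'
from plate import *
for i in range(2):
    w=cam('wrist'); s=env.get_state(); print(s['tcp_pos'].round(4),s['orientation'].round(3),s['wrist_force'].round(1),s['finger_gap'])
pickle.dump(w,open('w10.pkl','wb')); save(w,'w10')
im=np.array(w['pixels']); g=cv2.cvtColor(im,cv2.COLOR_RGB2GRAY)
cs,_=gold(w,150,150,360,330,0); b=cv2.boundingRect(np.vstack(cs)); print('gold',b,b[0]+b[2]/2)
for r in range(116,190,6): print(r,'|',' '.join(f'{v}' for v in g[r,160:360:2]))
E
```

```text
[0.6035 0.283  0.091 ] [ 0.    -0.639  0.77   0.   ] [ 0.1 -0.5 -0.7] 0.05426808224508474
[0.6037 0.2831 0.0912] [ 0.    -0.639  0.77  -0.   ] [ 0.2 -0.1 -1.1] 0.0541200474592724
gold (225, 220, 65, 76) 257.5
116 | 129 129 130 128 129 132 131 131 131 135 60 66 63 65 65 66 62 64 65 62 62 64 63 67 64 63 66 65 63 65 63 64 66 65 66 66 62 65 64 65 64 64 63 62 65 62 64 63 63 64 63 64 64 65 64 62 62 62 63 66 63 64 63 62 62 65 63 65 63 60 65 61 65 62 66 65 62 64 64 65 63 64 63 63 67 63 63 64 62 65 64 63 64 63 63 65 64 67 67 63
122 | 130 132 129 130 131 131 129 131 131 131 134 60 64 63 62 66 63 65 66 63 62 64 67 66 63 63 65 64 62 65 64 66 63 65 64 64 63 64 67 61 62 63 62 66 64 62 64 65 64 62 66 63 66 64 66 64 64 65 62 63 64 61 64 62 65 63 63 64 63 64 62 65 63 61 65 63 62 63 63 62 64 64 63 63 64 62 63 66 65 63 65 63 65 63 63 66 66 64 64 66
128 | 131 132 130 129 132 130 129 129 131 135 59 64 64 64 65 65 64 62 65 69 63 63 67 64 66 65 62 65 65 66 66 64 63 63 63 63 61 63 63 64 65 64 61 64 63 64 63 63 63 64 65 64 63 63 63 64 63 64 63 63 63 63 60 62 61 65 62 62 64 60 66 65 63 62 64 62 63 64 63 65 64
[... 2614 characters left out ...]
 | 129 130 130 128 129 129 131 96 77 82 82 83 79 79 81 81 79 81 70 49 46 49 64 67 67 66 67 66 67 68 65 69 60 41 38 64 69 63 66 68 65 68 66 62 66 66 66 64 64 67 67 64 64 65 66 64 66 68 68 69 69 60 69 41 41 49 71 65 69 65 64 68 69 68 68 70 50 46 49 63 87 88 87 89 89 85 87 84 87 86 83 133 130 131 129 130 132 131 130 129
188 | 131 130 131 130 132 131 132 91 76 81 82 83 82 81 81 83 82 79 73 128 129 128 127 121 130 142 144 143 140 139 140 145 146 145 146 146 142 140 141 141 141 141 143 137 140 139 139 139 138 140 141 140 141 140 142 141 140 142 141 141 142 132 143 145 145 145 144 143 142 143 141 140 143 136 115 116 118 122 128 61 77 89 88 89 88 86 87 89 86 89 81 135 133 131 130 130 130 130 129 130
```

Pins, lands, screws and plate are now all centred at column 257.5 ± 0.5, so the plate is laterally aligned. Lowering onto the lands.

Call:
move_arm(moves=[0, 0, -0.004, 0, 0.045, 0, 0, -0.008, 0, 0.045, 0, 0, -0.011, 0, 0.045, 0, 0, -0.014, 0, 0.045, 0, 0, -0.016, 0, 0.045, 0, 0, -0.016, 0, 0.045])

```text
clock: 15.23
tcp_pos: [0.6035, 0.2826, 0.0754]
orientation: [0.0, -0.638, 0.77, -0.0]
wrist_force: [-2.0, -1.1, 5.2]
finger_gap: 0.0543
grip_force: 22.6
```

Call:
move_arm(moves=[0, 0, -0.002, 0, 0.045, 0, 0, -0.004, 0, 0.045, 0, 0, -0.006, 0, 0.045, 0, 0, -0.007, 0, 0.045, 0, 0, -0.008, 0, 0.045, 0, 0, -0.008, 0, 0.045])

```text
clock: 15.73
tcp_pos: [0.6036, 0.2829, 0.0679]
orientation: [0.0, -0.639, 0.77, -0.0]
wrist_force: [-2.1, -1.1, 6.8]
finger_gap: 0.0545
grip_force: 23.9
```

```bash
python3 - <<'E'
from plate import *
for i in range(2):
    w=cam('wrist'); s=env.get_state(); print(s['tcp_pos'].round(4),s['wrist_force'].round(1),s['ft_torque'].round(2),s['finger_gap'])
pickle.dump(w,open('w11.pkl','wb')); save(w,'w11')
cs,_=gold(w,150,130,360,330,0); P=np.vstack(cs).reshape(-1,2); print(len(cs),P.min(0),P.max(0))
for c in cs: print(c.reshape(-1,2).mean(0).round(1).tolist(),end=' ')
E
```

```text
[0.6035 0.2828 0.0679] [-2.  -1.6  6.2] [-0.16  0.42  0.02] 0.05401838116108381
[0.6036 0.2829 0.0679] [-2.3 -2.2  7.5] [-0.13  0.4   0.07] 0.054165180974638176
12 [225 218] [289 305]
[280.0, 298.7] [257.0, 298.7] [235.6, 297.6] [277.3, 270.2] [257.0, 272.5] [234.0, 272.5] [277.8, 253.6] [255.9, 255.4] [236.8, 251.8] [279.5, 226.0] [252.6, 228.8] [230.4, 228.6]
```

Call:
move_arm(moves=[0, 0, -0.0005, 0, 0.045, 0, 0, -0.001, 0, 0.045, 0, 0, -0.0015, 0, 0.045, 0, 0, -0.002, 0, 0.045, 0, 0, -0.002, 0, 0.045])

```text
clock: 16.25
tcp_pos: [0.6036, 0.2831, 0.0662]
orientation: [0.001, -0.639, 0.77, -0.0]
wrist_force: [-2.2, -1.2, 7.9]
finger_gap: 0.0544
grip_force: 24.3
```

Call:
move_arm(moves=[0, 0, -0.0005, 0, 0.045, 0, 0, -0.001, 0, 0.045, 0, 0, -0.0015, 0, 0.045, 0, 0, -0.0015, 0, 0.045])

```text
clock: 16.58
tcp_pos: [0.6036, 0.2833, 0.0648]
orientation: [0.001, -0.639, 0.77, 0.0]
wrist_force: [-2.9, -0.6, 8.6]
finger_gap: 0.0543
grip_force: 24.7
```

```bash
cat > tilt.py <<'E'
from plate import *
from scipy.optimize import least_squares
from scipy.spatial.transform import Rotation as Ro
def meas(w,box=(150,130,360,340)):
    cs,_=gold(w,*box,0); P=np.array([c.reshape(-1,2).mean(0) for c in cs])
    P=P[np.argsort(P[:,1])].reshape(4,3,2); P=np.array([r[np.argsort(r[:,0])] for r in P]); return P
def fit(w,t):
    P=meas(w)                      # 4 rows (far->near), 3 columns
    def f(p):                      # centre x,y,z, yaw, tilt, pitch of cells
        R=(Ro.from_euler('z',p[3])*Ro.from_euler('y',-p[4])).as_matrix()
        ii,jj=np.meshgrid([1.5,.5,-.5,-1.5],[-1,0,1],indexing='ij')
        X=np.stack([-ii*p[5]*-1*SG,jj*p[6]*SG2,0*ii],-1).reshape(-1,3)
        return (proj(w,X@R.T+p[:3])-P.reshape(-1,2)).ravel()
    return P,f
E
python3 - <<'E'
from plate import *
from tilt import meas
from scipy.optimize import least_squares
from scipy.spatial.transform import Rotation as Ro
w12=cam('wrist'); s=env.get_state(); print(s['tcp_pos'].round(4),s['wrist_force'].round(1),s['clock']); pickle.dump(w12,open('w12.pkl','wb'))
def tilt(w):
    P=meas(w); 
    # image top->bottom rows ; which world dir is image-down? use rays
    def f(p):
        R=(Ro.from_euler('z',1.383)*Ro.from_euler('y',-p[3])).as_matrix()
        a=np.array([1.5,.5,-.5,-1.5])*p[4]; b=np.array([1,0,-1])*p[5]
        X=np.array([[(-A if FL else A),(-B if FL else B),0] for A in a for B in b])
        return (proj(w,X@R.T+p[:3])-P.reshape(-1,2)).ravel()
    best=None
    for FL in(0,1):
        globals()['FL']=FL
        r=least_squares(lambda p:np.r_[f(p),(p[4]-.0105)*2e3*0,(p[2]-z0)*5e3],[.603,.283,z0,.1,.01,.01])
        if best is None or r.cost<best.cost: best=r
    return best.x.round(4),round(best.cost,1)
for n,z0 in(('w10',.0935),('w11',.0700),('w12',.0665)): print(n,tilt(pickle.load(open(n+'.pkl','rb'))))
E
```

```text
[0.6036 0.2833 0.0648] [-2.6 -0.5  7.7] 16.6333
w10 (array([ 0.6035,  0.2836,  0.0935, -0.0071,  0.0109,  0.0115]), np.float64(45.8))
w11 (array([0.6035, 0.2857, 0.07  , 0.2017, 0.0116, 0.0109]), np.float64(49.3))
w12 (array([ 0.6029,  0.2852,  0.0665,  0.2756, -0.0119, -0.0112]), np.float64(77.9))
```

```bash
cat > tilt.py <<'E'
from plate import *
import sys
from scipy.optimize import least_squares
from scipy.spatial.transform import Rotation as Ro
def meas(w,box=(150,130,360,340)):
    cs,_=gold(w,*box,0); P=np.array([np.array(cv2.minAreaRect(c)[0]) for c in cs])
    P=P[np.argsort(P[:,1])].reshape(4,3,2); return np.array([r[np.argsort(r[:,0])] for r in P])
def fit(w,x0,pa=.0109,pb=.0112):   # fixed cell pitches; free x,y,z,tilt,roll(yaw fixed by image)
    P=meas(w); A=np.array([1.5,.5,-.5,-1.5])*pa; B=np.array([1,0,-1])*pb
    X=np.array([[a,b,0] for a in A for b in B])
    def f(p): return (proj(w,X@(Ro.from_euler('z',p[4])*Ro.from_euler('y',-p[3])).as_matrix().T+p[:3])-P.reshape(-1,2)).ravel()
    best=min((least_squares(f,np.r_[x0,.2,y],loss='soft_l1') for y in(1.383,1.383-np.pi)),key=lambda r:r.cost)
    return best.x,best.cost
if __name__=='__main__':
    for n in sys.argv[1:]:
        if n=='new': w=cam('wrist'); s=env.get_state(); print(s['tcp_pos'].round(4),s['wrist_force'].round(1),s['clock']); pickle.dump(w,open('last.pkl','wb'))
        else: w=pickle.load(open(n,'rb'))
        x,c=fit(w,[.603,.283,.07]); print(n,x.round(4),round(c,1))
E
python3 tilt.py w10.pkl w11.pkl w12.pkl
```

```text
w10.pkl [ 0.6029  0.2843  0.0915 -0.0542 -1.7593] 0.4
w11.pkl [ 0.6027  0.2835  0.0716 -0.4373 -1.7513] 1.5
w12.pkl [0.5734 0.129  0.3288 0.5057 1.389 ] 1.8
```

Call:
move_arm(moves=[0, 0, -0.0005, 0, 0.045, 0, 0, -0.001, 0, 0.045, 0, 0, -0.0015, 0, 0.045, 0, 0, -0.0015, 0, 0.045])

```text
clock: 16.97
tcp_pos: [0.6036, 0.2833, 0.0644]
orientation: [0.001, -0.639, 0.77, -0.0]
wrist_force: [-5.4, -2.3, 14.4]
finger_gap: 0.0543
grip_force: 25.3
```

```bash
python3 tilt.py new
```

```text
[0.6036 0.2833 0.0644] [-5.8 -1.8 13.5] 17.0167
new [ 0.6026  0.2834  0.0699 -0.5089 -1.7555] 1.9
```

Call:
move_arm(moves=[-0.0002, -0.0008, -0.0002, 0, 0.045, -0.0003, -0.0015, -0.0005, 0, 0.045, -0.0004, -0.002, -0.0008, 0, 0.045, -0.0004, -0.002, -0.0008, 0, 0.045, -0.0004, -0.002, -0.0008, 0, 0.045])

```text
clock: 17.43
tcp_pos: [0.604, 0.2824, 0.064]
orientation: [0.002, -0.639, 0.769, 0.0]
wrist_force: [-3.1, 1.9, 14.0]
finger_gap: 0.0544
grip_force: 25.2
```

```bash
python3 tilt.py new
```

```text
[0.604  0.2824 0.064 ] [-3.2  1.  13.4] 17.4833
new [ 0.603   0.2827  0.0692 -0.5141 -1.75  ] 1.7
```

Call:
move_arm(moves=[-0.0002, -0.001, -0.0003, 0, 0.045, -0.0004, -0.002, -0.0008, 0, 0.045, -0.0005, -0.003, -0.0013, 0, 0.045, -0.0005, -0.003, -0.0013, 0, 0.045, -0.0005, -0.003, -0.0013, 0, 0.045])

```text
clock: 17.9
tcp_pos: [0.6041, 0.2788, 0.0623]
orientation: [0.002, -0.639, 0.769, -0.0]
wrist_force: [-0.9, -1.2, 11.6]
finger_gap: 0.0547
grip_force: 25.0
```

```bash
python3 tilt.py new
```

```text
[0.604  0.2788 0.0623] [-1.1  0.4 10.6] 17.95
new [ 0.6031  0.2789  0.0678 -0.4982 -1.7529] 1.6
```

Call:
move_arm(moves=[-0.0002, -0.0007, -0.0003, 0, 0.045, -0.0003, -0.0014, -0.0007, 0, 0.045, -0.0004, -0.002, -0.001, 0, 0.045, -0.0004, -0.002, -0.001, 0, 0.045, -0.0004, -0.002, -0.001, 0, 0.045])

```text
clock: 18.37
tcp_pos: [0.6039, 0.2772, 0.0614]
orientation: [0.003, -0.639, 0.769, -0.0]
wrist_force: [-1.6, 1.0, 11.4]
finger_gap: 0.0539
grip_force: 25.0
```

```bash
python3 tilt.py new
```

```text
[0.6039 0.2772 0.0615] [-1.3  0.9 10.8] 18.4167
new [ 0.603   0.2774  0.0667 -0.509  -1.7545] 1.5
```

Call:
move_arm(moves=[-0.0002, -0.0007, -0.0003, 0, 0.045, -0.0003, -0.0014, -0.0007, 0, 0.045, -0.0004, -0.002, -0.001, 0, 0.045, -0.0004, -0.002, -0.001, 0, 0.045, -0.0004, -0.002, -0.001, 0, 0.045])

```text
clock: 18.83
tcp_pos: [0.6038, 0.2765, 0.0611]
orientation: [0.004, -0.639, 0.769, 0.0]
wrist_force: [-0.2, 4.0, 12.1]
finger_gap: 0.0541
grip_force: 25.1
```

```bash
python3 tilt.py new; python3 - <<'E'
from plate import *
w=pickle.load(open('last.pkl','rb')); g=cv2.cvtColor(np.array(w['pixels']),cv2.COLOR_RGB2GRAY); save(w,'w13')
for c in (216,220,224,228,288,292,296,300,257): print(c,'|',' '.join(map(str,g[140:250:2,c])))
E
```

```text
[0.6038 0.2764 0.061 ] [-1.5  4.5 12.6] 18.8833
new [ 0.6029  0.2769  0.0662 -0.5001 -1.753 ] 1.7
216 | 70 67 66 68 63 60 80 83 86 68 84 84 85 76 72 73 74 76 77 77 77 47 94 125 125 126 123 125 127 123 126 127 127 127 126 89 69 69 70 69 68 68 54 50 51 50 53 54 55 40 39 40 41 40 41
220 | 67 68 66 67 64 60 78 87 86 69 86 87 88 70 72 78 74 77 77 79 90 49 86 105 125 128 124 118 128 133 132 131 131 134 134 47 30 27 31 29 30 31 33 27 31 31 27 32 30 33 25 27 29 31 30
224 | 66 69 67 68 62 59 83 86 87 68 86 87 86 90 73 75 77 81 81 76 51 47 84 108 125 127 126 119 132 133 132 134 131 119 99 38 29 32 33 30 29 30 30 26 30 30 25 30 29 30 31 32 26 26 27
228 | 67 67 67 65 62 62 80 85 86 71 85 86 86 86 86 87 83 60 42 45 47 47 82 125 123 125 124 116 131 130 131 133 130 133 128 43 31 31 28 43 72 74 69 72 69 72 73 74 47 29 26 68 74 74 72
288 | 68 67 67 67 60 60 81 89 89 73 87 90 89 90 89 89 91 88 90 92 89 93 108 128 128 128 129 129 112 107 107 108 109 111 115 40 31 30 31 39 57 56 56 58 53 55 66 70 47 27 27 59 67 73 75
292 | 67 67 65 68 63 59 79 84 86 69 84 86 86 87 85 86 87 67 43 38 42 40 85 126 125 124 128 120 131 133 132 134 132 132 133 42 30 30 30 30 31 30 31 30 30 33 31 29 29 31 33 30 29 32 29
296 | 64 66 67 65 62 57 80 86 86 67 87 85 87 86 77 71 73 76 74 61 40 42 83 106 126 125 124 118 131 132 134 132 131 119 97 37 32 30 30 31 26 30 29 30 29 29 30 30 27 31 30 26 29 31 36
300 | 67 68 67 66 61 59 83 89 93 70 85 87 87 77 73 74 73 76 78 81 88 44 87 107 128 129 129 118 130 133 133 132 131 132 129 128 133 135 134 133 133 136 135 137 136 136 135 137 133 138 137 139 137 139 138
257 | 69 67 66 68 62 60 81 87 90 69 86 86 86 84 86 85 86 87 87 84 84 86 104 125 126 126 125 127 127 124 127 123 127 126 129 47 32 30 30 45 72 42 27 28 28 26 45 75 44 29 29 69 74 26 27
```

Call:
move_arm(moves=[-0.0002, -0.0007, -0.0003, 0, 0.045, -0.0003, -0.0014, -0.0007, 0, 0.045, -0.0003, -0.0014, -0.0007, 0, 0.045, -0.0003, -0.0014, -0.0007, 0, 0.045])

```text
clock: 19.22
tcp_pos: [0.6038, 0.2763, 0.061]
orientation: [0.005, -0.639, 0.769, 0.001]
wrist_force: [-2.0, 8.8, 13.5]
finger_gap: 0.054
grip_force: 25.2
```

```bash
python3 tilt.py new
```

```text
[0.6038 0.2763 0.061 ] [-1.9  7.8 14.1] 19.2667
new [ 0.6028  0.2767  0.0662 -0.4994 -1.7529] 1.1
```

Call:
move_arm(moves=[0.0002, 0.001, 0.001, 0, 0.045, 0.0004, 0.002, 0.002, 0, 0.045, 0.0005, 0.0025, 0.0028, 0, 0.045, 0.0005, 0.0025, 0.0028, 0, 0.045])

```text
clock: 19.6
tcp_pos: [0.6037, 0.2764, 0.0611]
orientation: [0.002, -0.639, 0.769, -0.0]
wrist_force: [3.0, 4.7, 5.6]
finger_gap: 0.054
grip_force: 24.6
```

```bash
python3 tilt.py new
```

```text
[0.6037 0.2764 0.0611] [3.2 4.9 7. ] 19.65
new [ 0.6028  0.2769  0.0661 -0.5018 -1.7523] 1.6
```

Still seated, with a small preload of about 6 N. Opening slowly now, then rising.

Call:
move_arm(moves=[0, 0, 0.0008, 0, 0.056, 0, 0, 0.0008, 0, 0.06, 0, 0, 0.0008, 0, 0.066, 0, 0, 0.001, 0, 0.072, 0, 0, 0.001, 0, 0.072])

```text
clock: 20.07
tcp_pos: [0.6013, 0.2745, 0.06]
orientation: [-0.001, -0.638, 0.77, 0.0]
wrist_force: [0.3, -0.4, -0.2]
finger_gap: 0.072
grip_force: 0.0
```

```bash
python3 tilt.py new
```

```text
[0.6015 0.2746 0.0602] [ 0.3 -0.3 -1.1] 20.1167
new [ 0.6019  0.2767  0.067  -0.4812 -1.7566] 1.2
```

Call:
move_arm(moves=[0, 0, 0.01, 0, 0.072, 0, 0, 0.03, 0, 0.072, 0, 0, 0.06, 0, 0.06, 0, 0, 0.095, 0, 0.04, 0, 0, 0.13, 0, 0.03, 0, 0, 0.15, 0, 0.03, 0, 0, 0.15, 0, 0.03, 0, 0, 0.15, 0, 0.03])

```text
clock: 20.78
tcp_pos: [0.6029, 0.2754, 0.2133]
orientation: [0.002, -0.639, 0.77, -0.001]
wrist_force: [-0.2, 0.2, -1.0]
finger_gap: 0.0297
grip_force: 0.0
```

```bash
python3 - <<'E'
from plate import *
w=cam('wrist'); s=env.get_state(); t=s['tcp_pos']; q=s['orientation']; print(t,q.round(4),np.arctan2(2*q[2]**2-1,2*q[1]*q[2])); pickle.dump(w,open('w14.pkl','wb'))
print('tcp px',proj(w,t))
save(w,'w14',crop=(180,110,350,250),s=4.4)
E
```

```text
[0.60198688 0.27506534 0.21132575] [ 4.000e-04 -6.385e-01  7.696e-01 -1.000e-04] 2.9559917496704493
tcp px [[256.69084034 253.0679676 ]]
```

View pics/w14.png

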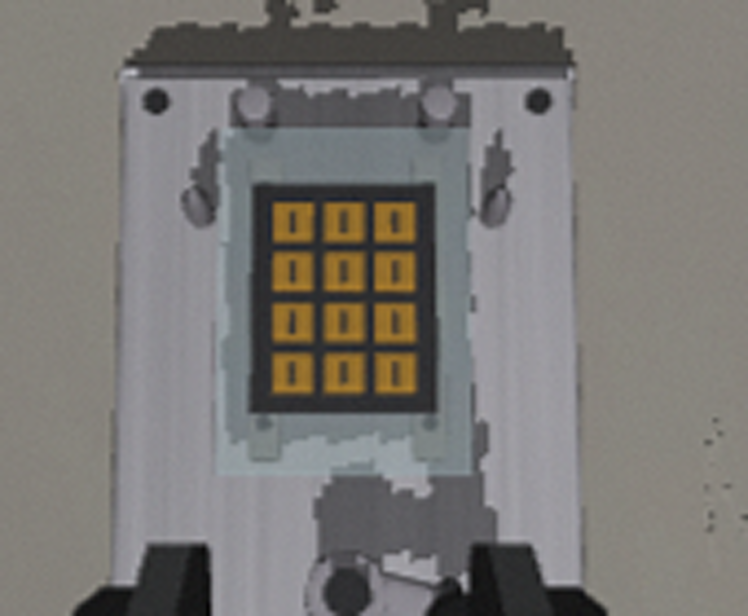

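The plate is seated: the lower edge at row 128 touches both stop pins (255,100) and (437,100), and it sits between the side pins at (200,205) and (495,205). The keeper pivot is at (345,590), with the bar pointing right and its knob hidden behind the finger. I'll move uphill to measure the knob.

Call:
move_arm(moves=[-0.002, 0.025, 0, 0, 0.04, -0.005, 0.055, 0, 0, 0.04, -0.008, 0.085, 0, 0, 0.04, -0.01, 0.1, 0, 0, 0.04, -0.01, 0.1, 0, 0, 0.04, -0.01, 0.1, 0, 0, 0.04])

```text
clock: 21.33
tcp_pos: [0.591, 0.3753, 0.2089]
orientation: [-0.002, -0.639, 0.769, 0.0]
wrist_force: [0.4, -1.2, 0.1]
finger_gap: 0.0399
grip_force: 0.0
```

```bash
cat > knob.py <<'E'
from plate import *
from pose import RN
w=cam('wrist'); s=env.get_state(); t=s['tcp_pos']; print(t,s['clock']); pickle.dump(w,open('w15.pkl','wb')); save(w,'w15')
o=np.array([.604,.278,.0595]); R=RN(1.383)
g=cv2.cvtColor(np.array(w['pixels']),cv2.COLOR_RGB2GRAY)
piv=proj(w,o+R@[.062,0,.012])[0]; print('pivot pred',piv.round(1))
for a in(0,.5,1,1.57,1.8): print(a,proj(w,[o+R@[.062-.022*np.cos(a),.022*np.sin(a),z] for z in(.0168,.0328)]).round(0).tolist())
m=(g<40).astype(np.uint8); n,l,st,ce=cv2.connectedComponentsWithStats(m)
for i in range(1,n):
    if st[i,4]>25 and abs(ce[i][0]-piv[0])<80 and abs(ce[i][1]-piv[1])<90: print(st[i],ce[i].round(1))
E
python3 knob.py
```

```text
[0.59139782 0.37447768 0.20935931] 21.3833
pivot pred [216.3 135.6]
0 [[216.0, 107.0], [213.0, 98.0]]
0.5 [[230.0, 110.0], [228.0, 101.0]]
1 [[240.0, 119.0], [238.0, 111.0]]
1.57 [[244.0, 134.0], [243.0, 126.0]]
1.8 [[243.0, 140.0], [242.0, 133.0]]
[ 197   42   48   55 1014] [222.8  71.1]
[238 129  16  21 274] [246.1 139.2]
[213 132  13  12 118] [219.3 137.4]
```

Call:
move_arm(moves=[0, -0.02, 0, 0, 0.04, 0, -0.0455, 0, 0, 0.04, 0, -0.0455, -0.02, 0, 0.04, 0, -0.0455, -0.05, 0, 0.04, 0, -0.0455, -0.075, 0, 0.04, 0, -0.0455, -0.085, 0, 0.04, 0, -0.0455, -0.091, 0, 0.04, 0, -0.0455, -0.091, 0, 0.04, 0, -0.0455, -0.091, 0, 0.04])

```text
clock: 22.13
tcp_pos: [0.5926, 0.3293, 0.1209]
orientation: [0.0, -0.638, 0.77, -0.0]
wrist_force: [0.1, 0.4, -0.6]
finger_gap: 0.0404
grip_force: 0.0
```

Call:
move_arm(moves=[0, 0, -0.002, 0, 0.03, 0, 0, -0.002, 0, 0.02, 0, 0, -0.002, 0, 0.012, 0, 0, -0.002, 0, 0.006, 0, 0, -0.002, 0, 0.006, 0, 0, -0.002, 0, 0.006], newtons=25)

```text
clock: 22.63
tcp_pos: [0.5905, 0.3302, 0.1189]
orientation: [-0.0, -0.639, 0.769, 0.001]
wrist_force: [-5.3, -0.1, 4.2]
finger_gap: 0.0104
grip_force: 24.4
```

Call:
move_arm(moves=[-0.0008, -0.0028, -0.0015, 0, 0.006, -0.0016, -0.0057, -0.003, 0, 0.006, -0.0016, -0.0087, -0.0045, 0, 0.006, -0.0013, -0.0116, -0.0059, 0, 0.006, -0.0003, -0.0145, -0.0072, 0, 0.006, 0.001, -0.0172, -0.0085, 0, 0.006, 0.003, -0.0197, -0.0095, 0, 0.006, 0.005, -0.022, -0.0105, 0, 0.006, 0.005, -0.022, -0.0105, 0, 0.006])

```text
clock: 23.38
tcp_pos: [0.5918, 0.307, 0.1074]
orientation: [-0.004, -0.639, 0.769, 0.002]
wrist_force: [-13.6, -2.4, 7.1]
finger_gap: 0.01
grip_force: 28.3
```

Call:
move_arm(moves=[0.0026, -0.002, -0.0008, 0, 0.006, 0.0053, -0.0036, -0.0013, 0, 0.006, 0.0085, -0.0048, -0.0015, 0, 0.006, 0.0115, -0.0057, -0.0017, 0, 0.006, 0.0115, -0.0057, -0.0017, 0, 0.006, 0.0115, -0.0057, -0.0017, 0, 0.006])

```text
clock: 23.88
tcp_pos: [0.6012, 0.2979, 0.1035]
orientation: [-0.008, -0.639, 0.77, 0.001]
wrist_force: [-16.3, -12.1, 2.7]
finger_gap: 0.0108
grip_force: 27.7
```

```bash
python3 - <<'E'
from h import *
s=env.get_state(); print(s['tcp_pos'],s['wrist_force'],s['ft_torque'],s['finger_gap'],s['clock'])
E
```

```text
[0.60123743 0.2978941  0.10345438] [-16.27701503 -12.09689224   2.69263769] [-2.24668045  3.00510275  0.27451348] 0.010837687637754835 23.8833
```

Call:
move_arm(moves=[0, 0, 0, 0, 0.018, 0, 0, 0, 0, 0.018, 0, 0, 0, 0, 0.018, 0, 0, 0, 0, 0.018])

```text
clock: 24.22
tcp_pos: [0.6085, 0.3021, 0.1059]
orientation: [0.0, -0.639, 0.77, 0.0]
wrist_force: [-1.9, -1.0, -0.8]
finger_gap: 0.018
grip_force: 1.1
```

Call:
move_arm(moves=[0.001, -0.0002, 0, 0, 0.018, 0.002, -0.0004, 0, 0, 0.018, 0.0032, -0.0006, 0, 0, 0.018, 0.0032, -0.0006, 0, 0, 0.018, 0.0032, -0.0006, 0, 0, 0.018])

```text
clock: 24.63
tcp_pos: [0.6113, 0.3014, 0.1057]
orientation: [-0.0, -0.639, 0.77, 0.0]
wrist_force: [-4.6, -1.2, 1.8]
finger_gap: 0.0182
grip_force: 2.3
```

Call:
move_arm(moves=[-0.002, 0.0004, 0, 0, 0.024, -0.002, 0.0004, 0, 0, 0.03, -0.002, 0.0004, 0.02, 0, 0.03, -0.002, 0.0004, 0.05, 0, 0.03, -0.002, 0.02, 0.08, 0, 0.03, -0.002, 0.05, 0.1, 0, 0.03, -0.002, 0.08, 0.1, 0, 0.03, -0.002, 0.08, 0.1, 0, 0.03, -0.002, 0.08, 0.1, 0, 0.03])

```text
clock: 25.38
tcp_pos: [0.6102, 0.3832, 0.206]
orientation: [0.001, -0.639, 0.769, -0.0]
wrist_force: [0.4, 0.4, -0.5]
finger_gap: 0.0298
grip_force: 0.0
```

```bash
python3 knob.py; python3 - <<'E'
from plate import *
w=pickle.load(open('w15.pkl','rb')); g=cv2.cvtColor(np.array(w['pixels']),cv2.COLOR_RGB2GRAY)
cs,_=gold(w,120,0,340,130,0); print([np.array(cv2.minAreaRect(c)[0]).round(1).tolist() for c in cs])
E
```

```text
[0.61000996 0.38190204 0.20544819] 25.4333
pivot pred [238.6 120.8]
0 [[239.0, 91.0], [237.0, 81.0]]
0.5 [[252.0, 94.0], [252.0, 84.0]]
1 [[263.0, 104.0], [263.0, 94.0]]
1.57 [[267.0, 119.0], [268.0, 110.0]]
1.8 [[267.0, 125.0], [267.0, 117.0]]
[ 219   26   48   76 1522] [244.4  59.6]
[236 116  13  13 128] [241.9 122.4]
[267 128   7   8  43] [270.  131.4]
[294 142   7   7  33] [296.8 144.7]
[[255.5, 71.5], [242.0, 71.5], [228.5, 71.5], [255.5, 59.0], [242.0, 59.0], [229.0, 59.0], [255.5, 46.0], [242.0, 46.5], [229.0, 46.5], [255.5, 34.0], [242.5, 34.0], [228.5, 34.5]]
```

```bash
python3 - <<'E'
from plate import *
w=pickle.load(open('w15.pkl','rb')); g=cv2.cvtColor(np.array(w['pixels']),cv2.COLOR_RGB2GRAY)
for r in range(72,134,3): print(r,' '.join(map(str,g[r,222:266:1])))
E
```

```text
72 40 59 97 104 106 108 62 58 97 104 102 106 65 29 26 50 58 61 59 46 27 51 60 58 60 47 29 23 27 53 61 57 59 41 28 55 59 59 60 40 26 24 24 23
75 37 65 104 114 112 112 105 109 111 111 110 113 58 18 19 55 62 63 63 59 61 64 63 61 62 50 28 27 28 57 62 61 63 59 61 60 64 63 62 43 26 24 25 26
78 43 38 40 43 39 38 37 39 36 39 39 37 21 11 13 8 13 12 17 11 15 11 8 17 22 24 26 24 24 23 26 23 24 25 23 25 25 28 21 23 27 23 27 26
81 43 39 39 42 38 38 37 37 37 38 21 11 11 11 13 10 12 13 11 14 9 16 16 11 10 15 22 24 21 20 21 23 20 20 22 19 20 20 22 21 23 22 23 21
84 116 120 123 120 108 113 117 116 120 63 17 12 13 15 12 17 12 14 14 16 12 14 10 16 16 5 77 114 116 117 117 118 119 118 117 118 119 116 117 117 120 120 121 118
87 85 90 114 117 105 111 118 117 118 93 40 13 14 15 13 15 12 12 17 12 13 14 16 13 13 7 41 104 115 117 116 116 115 116 117 116 116 117 115 116 117 106 87 84
90 121 120 121 113 104 114 117 116 117 119 76 23 13 13 14 14 13 15 13 15 13 17 16 13 6 9 42 103 116 115 118 117 115 118 117 116 115 115 116 114 118 117 121 118
93 121 119 120 113 109 115 114 118 116 116 92 39 9 10 13 11 12 13 14 16
[... 1179 characters left out ...]
84 83 82 81 78 78 79
120 75 78 78 78 80 81 80 77 79 81 70 67 65 70 42 25 28 28 31 29 28 27 30 25 27 25 41 64 68 67 70 82 83 81 84 82 83 84 83 83 82 81 82 80
123 77 79 81 78 81 81 78 79 82 62 66 69 69 58 33 25 27 26 29 27 29 27 28 29 26 27 26 60 68 67 68 63 78 82 83 83 82 84 85 83 81 78 81 80
126 79 81 80 82 81 78 80 81 80 70 61 64 68 72 49 24 22 29 30 30 30 29 29 27 24 32 58 68 67 69 59 73 83 81 83 83 82 83 85 85 82 79 80 79
129 80 81 79 83 77 78 82 79 79 80 72 61 67 67 68 71 70 65 67 54 48 60 66 64 68 70 68 69 71 57 46 75 83 85 84 84 82 82 84 83 81 79 82 82
132 80 80 81 80 80 80 81 81 81 82 82 80 52 56 63 69 72 73 73 75 75 71 71 74 73 71 65 67 55 52 51 76 85 85 82 84 81 85 83 85 83 82 82 81
```

The bar is centred at column 241.6 from row 102 to 114. The pivot is at 241.9 and the plate's midline at 242.1, so the keeper is closed within about 0.03 rad and the plate hasn't moved. Handing in.

```bash
python3 -c "
from workcell import env
print(env.hand_in())"
```

```text
the job is handed in; nothing more can be done
None
```

I handed the job in at about 25 s: the tweezers lie flat in the tray, the plate is in the nest pattern up against both lower stop pins, and the keeper points straight downhill to within about 0.03 rad by my camera measurement (no verdict was returned).

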